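Lock the open dosing-pump cover with the slot key

TASK

One of the two grey dosing pumps still has its blue cover screw open. Take the orange slot key out of its white holder, use it to turn that screw clockwise until it is fully home with its slot in line with the green marks, and stand the key back upright in its holder. Leave the other pump's screw closed.

Things in the scene. Friction and masses are not known exactly. Their poses are not given: they have to be found in the camera images.
- key_grip (a point): Centre of the grip of a 98 mm tall, 150 g key upright in a fixed holder. Orange grip 40 (key x) x 24 (y) x 56 mm: pinch the 24 mm. Steel blade 40 (x) x 4 (y) x 22 mm, tip 70 mm below this point. A 76 mm collar (underside 32 mm below) rests on the rim of the white holder, 45 mm tall, 56 mm square inside: the key goes back where it began, 8 mm play, any yaw.
- open_screw_top (a point): Top centre of the blue screw to turn, 63 mm above the table, in the white cover of its pump (fixed 130 x 120 mm grey box). Head 54 mm wide; slot 14.5 mm wide, 12 mm deep, open-ended, yellow floor. The point turns with the head: x along the slot, z up. The blade has 15 degrees free play either way: turn the key that far beyond the slot's final direction.
- open_screw (a joint): Angle of that screw, rad: 0 is closed (fully home, on a hard stop, slot in line with the two green marks on the cover); negative is open. Grows clockwise seen from above. Starts between -1.15 and -0.75, at least 40 degrees off the marks; light friction (0.08 N m), stays where left.
- shut_screw (a joint): Angle of the same kind of screw on the other pump, which is closed already (0): leave it so.

How it is judged:
On the way, in this order (a step that is already met when the one before it is completed fails the run):
1. the key is lifted out of its holder (height (world z) of key_grip above 0.115 m), for 0.1 s.
2. the open screw is home (within 10 degrees of closed) with the key standing over it (value of joint open_screw above -0.175 rad and horizontal distance between key_grip and open_screw_top below 0.02 m and angle between key_grip's own z axis and vertical below 0.3 rad), for 0.1 s.
At the end, for the whole second after the job is handed in: Both screws are within 10 degrees of closed, and the key stands upright (within 10 degrees) in its holder, within 20 mm of where it began (value of joint each of open_screw, shut_screw above -0.175 rad and distance of key_grip from where it was at the start of the episode below 0.02 m and angle between key_grip's own z axis and vertical below 0.175 rad); the robot touches nothing.
It fails at once if the other pump's screw is turned open by more than 10 degrees (value of joint shut_screw below -0.175 rad).
It also fails if it takes over 51 s, if anything falls off the work surface, if the arm or the gripper's body presses on something with over 40 N, if the wrist force passes 120 N, or if a joint passes its speed limit or range.

ROBOT

A 6-joint arm with a two-finger parallel gripper is mounted at the origin on the work surface. World frame = base frame: x ahead of the robot, y to its left, z up, the work surface at z = 0. Lengths are in m, angles in rad, forces in N, time in s.
With the tool pointing down it reaches from about 0.325 to 0.75 m from the base axis. Payload 7.6 kg.
Tool frame: the origin (TCP) lies midway between the tips of the shut fingers; the grasp point (between the pads) lies behind it (arm.grasp_offset is the z of the grasp point in the tool frame, in m); z points along the fingers, y is the line along which they close (so a half turn about z gives the same grasp; the last joint's range is limited). The gripper opens to 85 mm and grips with 20 to 120 N. Pads are 22 mm wide; open, the fingers measure 114 mm over their backs; the gripper's body (76 mm by 85 mm) begins 54 mm behind the grasp point. The pads swing forward as they close: fully open they stand 13 mm farther back than shut.
Start: joints at [1.046, 0.052, 1.401, -0, 1.689, -0.07], TCP at [0.231, 0.472, 0.231] pointing down, gripper open.
Joint ranges: [-2.9, 2.9], [-0.91, 2.17], [0.12, 2.37], [-1.06, 4.2], [0.26, 2.73], [-2.93, 2.93]. Speed limits (rad/s): [2.57, 2.57, 3.01, 3.14, 3.14, 3.14].

INTERFACE

Orientations are given as [roll, pitch, yaw] about the fixed x, y, z axes, in that order (R = Rz(yaw) Ry(pitch) Rx(roll)).
In Python, from station import arm gives the robot as it stands.
- The arm moves only by the tool play_rows, never from a script. Its argument "series" is a list of rows, each a list of 3 entries, a list of its own where there are three numbers: the shift along the tool's x, y, z in units of 40 mm (1.0 is 40 mm), then the turn, a rotation vector about the tool's x, y, z in units of 5 degrees (1.0 is 5 degrees), then the finger opening in mm, from 0 to 85.4. A call has 1 to 5 rows; each row is the pose to reach, as a shift and turn from the pose commanded when the call began, along the tool's axes at that moment; what a row does not reach only later rows make up. A row lasts 1/12 s, in which the tool goes at most 41.7 mm and 7.16 degrees, less where a joint would pass 70% of its speed; a pose out of reach is approached as far as the arm can. A call with a gripper value outside its range is refused whole. The fingers move at their own pace and stop on an object; "newtons" is the grip in N (left out, the last holds). Time passes only in rows, so rows that repeat a pose let the fingers close. It gives the time, the measured TCP pose, the force and the opening at its end, in the units of the state.
- arm.sense(): the state, without advancing time (a new reading comes with each control period).
- arm.grab_frame(name): name is "side" or "top"; returns a dict with "frame" (400x640x3 uint8, blue, green, red), "vertical_fov" (degrees; the focal length in pixels is half the picture's height over the tangent of half this angle, whatever the lens; pixels are square), "cx", "cy" (the principal point, pixels), "dist" ([k1, k2, p1, p2, k3] as OpenCV has them; the pictures are not rectified), "position" and "attitude" of the camera in the world. Camera axes: x right, y down, z forward; pixel columns grow to the right and rows downward; lengths in m; the calibration is good to about 2 mm. A picture is of the moment at which its call begins. There is no depth.
- arm.hand_in(): hands the job in, once; it reports no verdict.
The state is a dict: "time": time; "joints": joint angles; "joint_vel": joint speeds; "joint_efforts": joint torques, N m; "tool_pos": TCP position; "eef_rot": TCP orientation; "force": force on the tool from outside, world axes, zero at the start; "ft_torque": the same for the moment, N m; "grip_width": finger opening in m.
Only numpy, scipy, OpenCV 4.12 (cv2) and the standard library are available. Lean on these libraries where they do the work, as an engineer would, in place of code of your own. Each camera call takes 0.05 s, during which the arm holds its last target. There are 200 camera calls.

## Working session

There is one attempt and no reset: what is moved stays moved. The work goes in short steps, Python scripts to look and compute and a tool call to move; the robot and the scene stay as the last step left them, time stands still between calls to the robot, and variables do not carry over. Pictures are saved under pics/ and viewed, on a budget of 10 in all, crops included, one or two more only if the job needs it, and the job is handed in when it is done.

Besides the shell and the picture viewer there is one more tool, called by a JSON object that holds its "fn" and its "kwargs", one argument or row to a line. play_rows: Moves the arm, as the interface text tells. Its arguments: {"type":"object","properties":{"series":{"type":"array"},"newtons":{"type":"number"}},"required":["series"]}

```bash
mkdir -p pics; ls
cat > h.py <<'E'
import numpy as np, cv2
from station import arm
from scipy.spatial.transform import Rotation as R
def cam(n,save=None):
    d=arm.grab_frame(n)
    if save: cv2.imwrite('pics/'+save,d['frame'])
    return d
def K(d):
    f=200/np.tan(np.radians(d['vertical_fov'])/2)
    return np.array([[f,0,d['cx']],[0,f,d['cy']],[0,0,1.]])
def Rc(d):
    a=np.array(d['attitude'],float)
    return R.from_euler('xyz',a).as_matrix() if a.size==3 else (a if a.shape==(3,3) else R.from_quat(a).as_matrix())
def ray(d,uv):
    p=cv2.undistortPoints(np.array([[uv]],float),K(d),np.array(d['dist'],float))[0,0]
    return Rc(d)@np.array([p[0],p[1],1])
def atz(d,uv,z):
    r=ray(d,uv);o=np.array(d['position']);return o+r*(z-o[2])/r[2]
def proj(d,P):
    M=Rc(d);P=np.atleast_2d(P).astype(float)
    rv=cv2.Rodrigues(M.T)[0];t=-M.T@np.array(d['position'])
    return cv2.projectPoints(P,rv,t,K(d),np.array(d['dist'],float))[0][:,0]
E
python3 - <<'E'
from h import *
import pickle
for n in('top','side'):
    d=cam(n,n+'0.png');pickle.dump(d,open(n+'0.pkl','wb'));print(n,{k:v for k,v in d.items() if k!='frame'})
print(arm.sense(),arm.grasp_offset)
E
```

```text
pics
top {'vertical_fov': 53.457433349813336, 'cx': 311.0861139029277, 'cy': 213.23557722058476, 'dist': array([-0.05409601,  0.        ,  0.        ,  0.        ,  0.        ]), 'position': array([ 4.60547289e-01, -7.62562505e-04,  8.02464975e-01]), 'attitude': array([-3.03299054, -0.00683345, -1.57122253])}
side {'vertical_fov': 47.23597911094414, 'cx': 321.21331024153505, 'cy': 196.67685499427145, 'dist': array([-0.12794649,  0.        ,  0.        ,  0.        ,  0.        ]), 'position': array([0.33114363, 0.63375353, 0.52325532]), 'attitude': array([-2.1430454 ,  0.01646076, -2.8338173 ])}
{'time': 0.1, 'joints': array([ 1.04571656e+00,  5.27641270e-02,  1.40162355e+00,  8.37664776e-06,
        1.68859405e+00, -7.02928397e-02]), 'joint_vel': array([-0.00032478, -0.00022787, -0.00225356, -0.00068069, -0.0006828 ,
       -0.00137507]), 'joint_efforts': array([ 1.54255951e-03, -3.82581997e+01, -3.60986960e+01, -3.45552075e-05,
        4.72854023e-03, -1.36257648e-05]), 'tool_pos': array([0.23045696, 0.47141735, 0.23056152]), 'eef_rot': array([-3.14020759e+00, -1.05861342e-04,  2.68680663e+00]), 'force': array([ 0.40497796,  0.47107501, -0.13261236]), 'ft_torque': array([-0.02003998, -0.01445355, -0.01791079]), 'grip_width': 0.08534172536981517} -0.0187
```

View pics/top0.png

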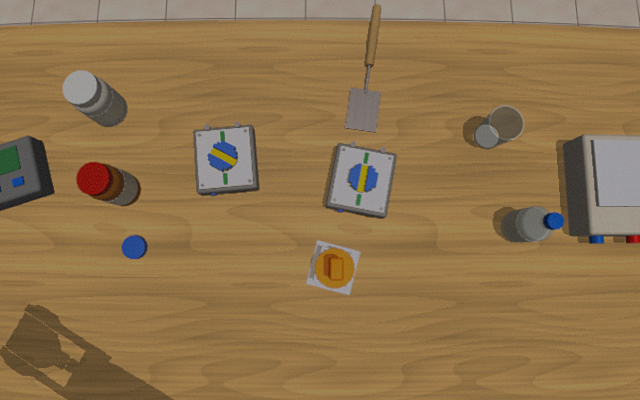

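View pics/side0.png

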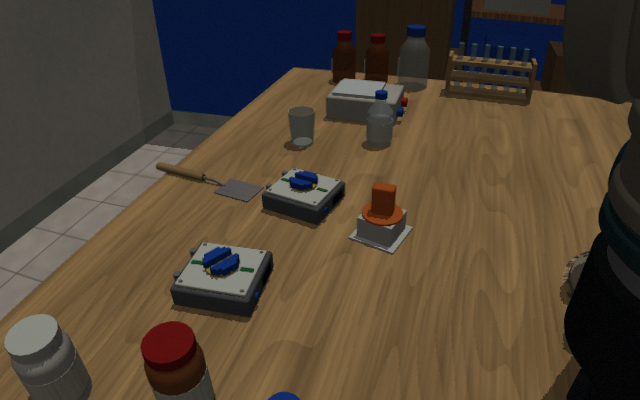

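The top view shows the open screw at about (222,157), with its slot well off the green marks. The closed pump is at (363,179) and the key at (336,268). I'll enlarge these areas.

Run:
```python
from h import *
import pickle
t=pickle.load(open('top0.pkl','rb'));s=pickle.load(open('side0.pkl','rb'))
def c(d,x,y,w,h,k): return cv2.resize(d['frame'][y:y+h,x:x+w],None,fx=k,fy=k,interpolation=cv2.INTER_CUBIC)
a=np.hstack([c(t,190,120,66,50,6),c(t,302,238,66,50,6)])
b=np.hstack([c(s,170,235,66,50,6),c(s,350,180,66,50,6)])
cv2.imwrite('pics/crop0.png',np.vstack([a,b]))
```

```text
(no output)
```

View pics/crop0.png

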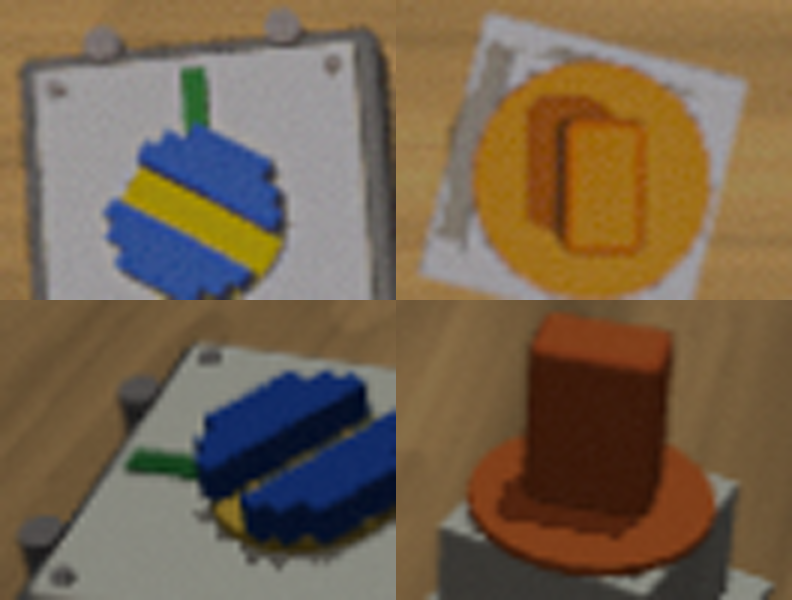

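Run:
```python
from h import *
import pickle
t=pickle.load(open('top0.pkl','rb'));s=pickle.load(open('side0.pkl','rb'))
ij=lambda x,y,ox,oy:((x+.5)/6-.5+ox,(y+.5)/6-.5+oy)
c=[atz(t,ij(x-396,y,302,238),.105) for x,y in[(566,122),(643,122),(637,252),(563,247)]]
c=np.array(c);print('griptop',c.mean(0),np.linalg.norm(np.diff(c,axis=0),axis=1))
l=(c[2]+c[3]-c[0]-c[1]);print('long dir deg',np.degrees(np.arctan2(l[1],l[0])))
print('collar',atz(t,ij(592-396,178,302,238),.049))
print('side collar',atz(s,ij(592-396,503-300,350,180),.049))
cs=np.array([atz(s,ij(x-396,y-300,350,180),.105) for x,y in[(547,315),(672,333),(664,376),(531,357)]]);print('side top',cs.mean(0),np.linalg.norm(np.diff(cs,axis=0),axis=1),np.degrees(np.arctan2(*(cs[1]-cs[0])[1::-1])))
hsv=cv2.cvtColor(t['frame'],cv2.COLOR_BGR2HSV)
def blob(lo,hi,x,y,w,h,z):
    m=cv2.inRange(hsv,lo,hi)[y:y+h,x:x+w];p=np.argwhere(m)[:,::-1]+[x,y]
    W=np.array([atz(t,q,z)[:2] for q in p]);e=np.linalg.svd(W-W.mean(0),full_matrices=False)[2][0]
    print(len(p),p.mean(0).round(1),W.mean(0).round(4),np.degrees(np.arctan2(e[1],e[0]))%180,np.ptp(W@e)); return W
for x,y in((195,130),(335,150)):
    w=60 if x<300 else 55
    blob((22,150,110),(34,255,255),x,y,w,58,.051)
    blob((100,120,80),(125,255,255),x+8,y+5,40,45,.063)
    blob((40,100,40),(80,255,255),x,y,w,58,.051)
    W=blob((22,150,110),(125,255,255),x+8,y+5,40,45,.063)
    print('circ',cv2.minEnclosingCircle(W.astype(np.float32)))
```

```text
griptop [ 0.43967324 -0.04888088  0.105     ] [0.02244641 0.03755925 0.02150591]
long dir deg 177.60172676331132
collar [ 0.44037385 -0.04953263  0.049     ]
side collar [ 0.43859737 -0.04310168  0.049     ]
side top [ 0.43844653 -0.04305735  0.105     ] [0.03729106 0.02408578 0.03867352] -179.7302037204105
169 [223.4 156.3] [0.6535 0.1639] 61.19165370253266 0.052716816596157345
393 [221.9 155.3] [0.6524 0.1643] 152.10621760037574 0.05242086986017297
59 [223.6 158.9] [0.6486 0.1635] 5.431669152187311 0.10192833583102245
534 [222.5 155.6] [0.6518 0.1632] 146.51369139282954 0.05304618561609942
circ ((0.6519491672515869, 0.16337096691131592), 0.028584036976099014)
154 [362.4 178.1] [ 0.6105 -0.1048] 169.07525173664447 0.0520014370898606
391 [363. 177.] [ 0.6103 -0.1043] 79.48115960572609 0.0517137172665723
59 [361.8 178.8] [ 0.6095 -0.1037] 169.0639023796578 0.10205906858768032
517 [362.7 177.5] [ 0.6093 -0.1037] 70.0774542324851 0.05230517010781073
circ ((0.6024389266967773, -0.1033095121383667), 0.03371061384677887)
```

```bash
cat >> h.py <<'E'
def to(pos,yaw):
    s=arm.sense();M=R.from_euler('xyz',s['eef_rot']);T=R.from_euler('xyz',[np.pi,0,np.radians(yaw)])
    print('t %.2f'%s['time'],'pos',s['tool_pos'].round(4),'yaw %.1f'%np.degrees(s['eef_rot'][2]),'F',s['force'].round(1),'Tq',s['ft_torque'].round(2),'w %.4f'%s['grip_width'])
    print('shift',(M.inv().apply(np.array(pos)-s['tool_pos'])/.04).round(3),'turn',(np.degrees((M.inv()*T).as_rotvec())/5).round(3))
E
python3 - <<'E'
from h import *
import pickle
s=pickle.load(open('side0.pkl','rb'))
for z in(.05,.063):print(proj(s,[[.652,.164,z],[.6095,-.104,z],[.44,-.047,z]]))
hsv=cv2.cvtColor(s['frame'],cv2.COLOR_BGR2HSV)
for x,y in((195,235),(285,165)):
    m=cv2.inRange(hsv,(100,120,40),(125,255,255))[y:y+45,x:x+50];p=np.argwhere(m)[:,::-1]+[x,y];print(len(p),p.mean(0),atz(s,p.mean(0),.059))
to([.44,-.047,.231],178)
E
```

```text
[[222.6196238  263.18355885]
 [304.29540949 182.72925567]
 [381.94202698 211.661653  ]]
[[221.46720087 256.87596394]
 [304.05948286 177.14238223]
 [382.34708828 205.72052154]]
504 [220.41269841 259.37301587] [0.65352679 0.16583567 0.059     ]
380 [303.38684211 180.39736842] [ 0.60893829 -0.09795618  0.059     ]
t 0.10 pos [0.2305 0.4714 0.2306] yaw 153.9 F [ 0.4  0.5 -0.1] Tq [-0.02 -0.01 -0.02] w 0.0853
shift [-1.0399e+01 -9.3420e+00  1.0000e-03] turn [-0.015 -0.005 -4.811]
```

{"fn": "play_rows", "kwargs": {
  "series": [
    [[-3.5, -3.1, 0], [0, 0, -4.8], 85],
    [[-3.5, -3.1, 0], [0, 0, -4.8], 85],
    [[-3.5, -3.1, 0], [0, 0, -4.8], 85],
    [[-3.5, -3.1, 0], [0, 0, -4.8], 85],
    [[-3.5, -3.1, 0], [0, 0, -4.8], 85]
  ],
  "newtons": 80
}}

```text
time: 0.52
tool_pos: [0.3023, 0.2963, 0.2309]
eef_rot: [-3.141, -0.0, 3.109]
force: [-0.6, -0.4, -0.2]
grip_width: 0.085
```

```bash
python3 -c "
from h import *
to([.44,-.047,.231],178)"
```

```text
t 0.52 pos [0.3023 0.2963 0.2309] yaw 178.1 F [-0.6 -0.4 -0.2] Tq [-0.   -0.01 -0.03] w 0.0850
shift [-3.719e+00 -8.466e+00  5.000e-03] turn [-0.009 -0.001  0.027]
```

{"fn": "play_rows", "kwargs": {
  "series": [
    [[-1.85, -4.2, 0], [0, 0, 0], 85],
    [[-1.85, -4.2, 0], [0, 0, 0], 85],
    [[-1.85, -4.2, 0], [0, 0, 0], 85],
    [[-1.85, -4.2, 0], [0, 0, 0], 85],
    [[-1.85, -4.2, 0], [0, 0, 0], 85]
  ]
}}

```text
time: 0.93
tool_pos: [0.3706, 0.1245, 0.2311]
eef_rot: [-3.14, 0.0, 3.102]
force: [1.1, 0.7, 0.1]
grip_width: 0.0846
```

{"fn": "play_rows", "kwargs": {
  "series": [
    [[-1.85, -4.2, 1], [0, 0, 0], 85],
    [[-1.85, -4.2, 1], [0, 0, 0], 85],
    [[-1.85, -4.2, 1], [0, 0, 0], 85],
    [[-1.85, -4.2, 1], [0, 0, 0], 85],
    [[-1.85, -4.2, 1], [0, 0, 0], 85]
  ]
}}

```text
time: 1.35
tool_pos: [0.4378, -0.0458, 0.1897]
eef_rot: [-3.141, -0.002, 3.103]
force: [0.4, 0.7, 0.3]
grip_width: 0.0847
```

{"fn": "play_rows", "kwargs": {
  "series": [
    [[0, 0, 0], [0, 0, 0], 85],
    [[0, 0, 0], [0, 0, 0], 85]
  ]
}}

```text
time: 1.52
tool_pos: [0.4374, -0.043, 0.1905]
eef_rot: [3.141, -0.002, 3.103]
force: [-0.1, 0.4, -0.0]
grip_width: 0.0848
```

```bash
python3 -c "
from h import *
to([.44,-.047,.062],178)
d=cam('side');cv2.imwrite('pics/k1.png',cv2.resize(d['frame'][100:260,290:500],None,fx=3,fy=3))"
```

```text
t 1.52 pos [ 0.4374 -0.043   0.1905] yaw 177.8 F [-0.1  0.4 -0. ] Tq [ 0.07  0.04 -0.03] w 0.0848
shift [-0.074 -0.099  3.212] turn [ 0.007 -0.023 -0.038]
```

View pics/k1.png

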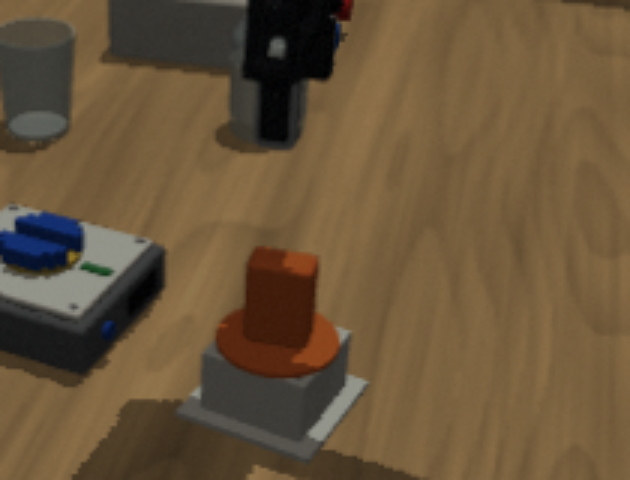

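The gripper hangs straight above the key, with the finger at (278,140) and the grip top at (283,258) in the crop. I'll descend and grasp.

{"fn": "play_rows", "kwargs": {
  "series": [
    [[-0.07, -0.1, 1], [0, 0, 0], 85],
    [[-0.07, -0.1, 2], [0, 0, 0], 85],
    [[-0.07, -0.1, 2.8], [0, 0, 0], 85],
    [[-0.07, -0.1, 3.2], [0, 0, 0], 85],
    [[-0.07, -0.1, 3.2], [0, 0, 0], 85]
  ]
}}

```text
time: 1.98
tool_pos: [0.4377, -0.0446, 0.0596]
eef_rot: [3.14, -0.007, 3.108]
force: [0.5, 0.4, 0.6]
grip_width: 0.0851
```

{"fn": "play_rows", "kwargs": {
  "series": [
    [[0, 0, 0], [0, 0, 0], 85],
    [[0, 0, 0], [0, 0, 0], 10],
    [[0, 0, 0], [0, 0, 0], 10],
    [[0, 0, 0], [0, 0, 0], 10],
    [[0, 0, 0], [0, 0, 0], 10]
  ]
}}

```text
time: 2.4
tool_pos: [0.4411, -0.0465, 0.0645]
eef_rot: [-3.141, 0.002, 3.106]
force: [0.4, 0.4, 0.8]
grip_width: 0.0385
```

{"fn": "play_rows", "kwargs": {
  "series": [
    [[0, 0, 0], [0, 0, 0], 10],
    [[0, 0, 0], [0, 0, 0], 10],
    [[0, 0, 0], [0, 0, 0], 10],
    [[0, 0, 0], [0, 0, 0], 10],
    [[0, 0, 0], [0, 0, 0], 10]
  ]
}}

```text
time: 2.82
tool_pos: [0.441, -0.0466, 0.0641]
eef_rot: [-3.141, 0.002, 3.106]
force: [-0.6, 0.7, 5.9]
grip_width: 0.0237
```

```bash
python3 -c "
from h import *
to([.44,-.047,.16],178)"
```

```text
t 2.82 pos [ 0.441  -0.0466  0.0641] yaw 177.9 F [-0.6  0.7  5.9] Tq [ 0.06  0.12 -0.03] w 0.0237
shift [ 0.02  -0.012 -2.397] turn [-0.001  0.018 -0.013]
```

{"fn": "play_rows", "kwargs": {
  "series": [
    [[0, 0, -0.6], [0, 0, 0], 10],
    [[0, 0, -1.4], [0, 0, 0], 10],
    [[0, 0, -2.2], [0, 0, 0], 10],
    [[0, 0, -2.7], [0, 0, 0], 10],
    [[0, 0, -2.7], [0, 0, 0], 10]
  ]
}}

```text
time: 3.23
tool_pos: [0.4423, -0.0468, 0.1759]
eef_rot: [-3.141, 0.008, 3.106]
force: [1.2, -0.1, -1.3]
grip_width: 0.0228
```

{"fn": "play_rows", "kwargs": {
  "series": [
    [[0, 0, 0], [0, 0, 0], 10],
    [[0, 0, 0], [0, 0, 0], 10],
    [[0, 0, 0], [0, 0, 0], 10]
  ]
}}

```text
time: 3.48
tool_pos: [0.4395, -0.0463, 0.1692]
eef_rot: [3.141, -0.004, 3.106]
force: [-0.3, 0.2, -2.2]
grip_width: 0.0232
```

Run:
```python
from h import *
to([.652,.164,.172],241)
s=arm.sense();a=cam('side');b=cam('top')
g=s['tool_pos']
p=proj(a,[g])[0].astype(int);q=proj(b,[g])[0].astype(int);print(p,q)
f=lambda d,p:cv2.resize(d['frame'][max(p[1]-60,0):max(p[1]-60,0)+120,p[0]-50:p[0]+50],None,fx=4,fy=4,interpolation=cv2.INTER_CUBIC)
cv2.imwrite('pics/k2.png',np.hstack([f(a,p),f(b,q)]))
```

```text
t 3.48 pos [ 0.4395 -0.0463  0.1692] yaw 177.9 F [-0.3  0.2 -2.2] Tq [ 0.01  0.01 -0.  ] w 0.0232
shift [-5.12   5.444 -0.086] turn [  0.03   -0.033 -12.612]
[386 153] [337 269]
```

View pics/k2.png

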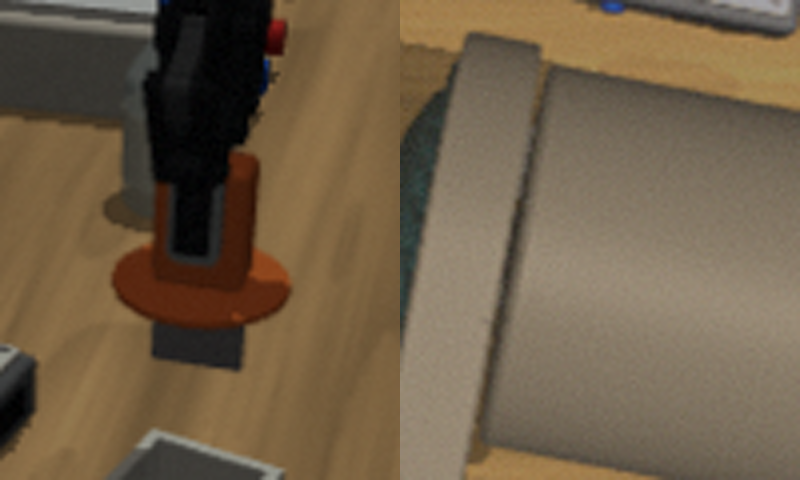

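The key is held upright. The collar centre is at (201,280) and the blade's lower corners at (153,357) and (242,368). The pads sit slightly to the +x side of the key's centre, so I'll quantify that.

Run:
```python
from h import *
from scipy.optimize import least_squares
a=cam('side');g=arm.sense()['tool_pos'];yaw=np.radians(177.9)
o=np.array([336,93])
px=lambda x,y:np.array([(x+.5)/4-.5,(y+.5)/4-.5])+o
c,s=np.cos(yaw),np.sin(yaw)
th=np.linspace(0,2*np.pi,90)
def model(P): # P grip centre
    W=lambda x,y,z:P+np.array([c*x-s*y,s*x+c*y,z])
    pr=proj(a,[W(*v) for v in[(.02,.002,-.07),(-.02,.002,-.07),(.02,-.002,-.07),(-.02,-.002,-.07)]])
    col=proj(a,[W(.038*np.cos(t),.038*np.sin(t),-.028) for t in th])
    return pr,col[:,0].min(),col[:,0].max()
yy=g[1]
def res(v):
    pr,l,r=model(np.array([v[0],yy,v[1]]))
    pr=pr[np.argsort(pr[:,0])]
    L=pr[:2][np.argmax(pr[:2,1])];Rr=pr[2:][np.argmax(pr[2:,1])]
    return np.r_[L-px(153,357),Rr-px(242,368),l-px(112,0)[0],r-px(290,0)[0]]
for yy in(g[1],g[1]-.005,g[1]+.005):
    q=least_squares(res,[g[0],g[2]+.016]);print(yy,q.x,q.x-g[[0,2]],q.fun.round(1))
print(g, proj(a,[g+[0.,.02,.019],g+[0,.02,.005]]),px(193,200),px(193,262))
```

```text
-0.04632639280656376 [0.43832539 0.18205938] [-0.00154764  0.01206179] [-0.5 -0.5 -0.3  0.5  0.1  0.7]
-0.05132639280656376 [0.43910079 0.1790423 ] [-0.00077224  0.00904471] [-0.4 -0.5 -0.4  0.5  0.3  0.5]
-0.041326392806563764 [0.43755004 0.18507626] [-0.00232299  0.01507867] [-0.6 -0.5 -0.2  0.5 -0.1  0.9]
[ 0.43987303 -0.04632639  0.16999759] [[384.19376252 147.90725336]
 [383.7225318  155.58882503]] [383.875 142.625] [383.875 158.125]
```

{"fn": "play_rows", "kwargs": {
  "series": [
    [[-0.6, 0.6, 0], [0, 0, -1.3], 10],
    [[-1.3, 1.4, 0], [0, 0, -2.6], 10],
    [[-2, 2.1, 0], [0, 0, -3.9], 10],
    [[-2.6, 2.8, 0], [0, 0, -5.2], 10],
    [[-3.2, 3.4, 0], [0, 0, -6.3], 10]
  ]
}}

```text
time: 4.05
tool_pos: [0.574, 0.0869, 0.1702]
eef_rot: [3.141, -0.001, -2.621]
force: [-0.0, -0.4, -1.4]
grip_width: 0.0229
```

```bash
python3 -c "
from h import *
to([.653,.166,.165],241)"
```

```text
t 4.05 pos [0.574  0.0869 0.1702] yaw -150.2 F [-0.  -0.4 -1.4] Tq [-0.01 -0.02 -0.02] w 0.0229
shift [-2.696  0.734  0.129] turn [ 0.012 -0.009 -6.239]
```

{"fn": "play_rows", "kwargs": {
  "series": [
    [[-0.7, 0.2, 0], [0, 0, -1.3], 10],
    [[-1.4, 0.4, 0], [0, 0, -2.6], 10],
    [[-2.0, 0.6, 0], [0, 0, -3.9], 10],
    [[-2.5, 0.7, 0], [0, 0, -5.2], 10],
    [[-2.7, 0.73, 0.1], [0, 0, -6.2], 10]
  ]
}}

```text
time: 4.47
tool_pos: [0.654, 0.1656, 0.1664]
eef_rot: [3.141, 0.0, -2.079]
force: [-1.0, -0.4, -1.2]
grip_width: 0.0231
```

{"fn": "play_rows", "kwargs": {
  "series": [
    [[0, 0, 0.4], [0, 0, 0], 10],
    [[0, 0, 0.4], [0, 0, 0], 10],
    [[0, 0, 0.4], [0, 0, 0], 10],
    [[0, 0, 0.4], [0, 0, 0], 10]
  ]
}}

```text
time: 4.8
tool_pos: [0.6528, 0.1632, 0.1514]
eef_rot: [3.141, -0.0, -2.087]
force: [-0.7, 0.4, -0.1]
grip_width: 0.0233
```

Run:
```python
from h import *
to([.653,.166,.112],241)
a=cam('side');cv2.imwrite('pics/k3.png',cv2.resize(a['frame'][180:310,150:300],None,fx=5,fy=4.6,interpolation=cv2.INTER_CUBIC))
```

```text
t 4.80 pos [0.6528 0.1632 0.1514] yaw -119.6 F [-0.7  0.4 -0.1] Tq [-0.03  0.02  0.04] w 0.0233
shift [-0.064  0.029  0.986] turn [ 0.004 -0.002 -0.12 ]
```

View pics/k3.png

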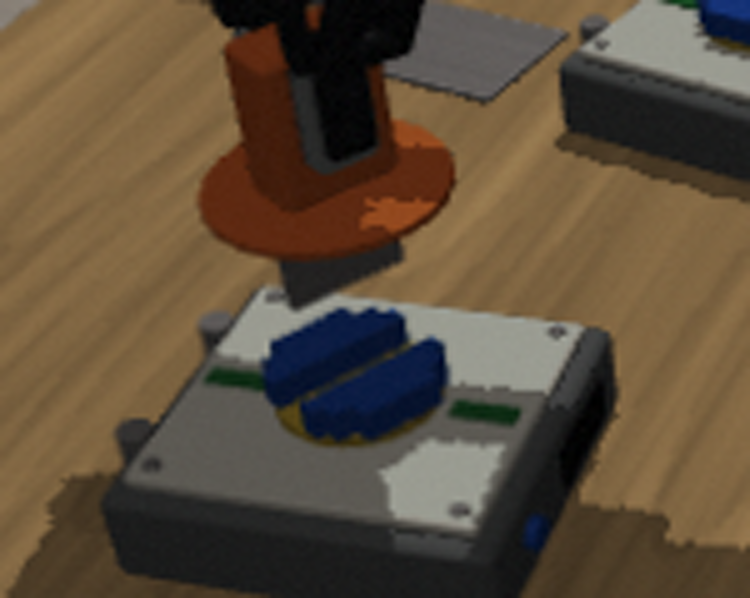

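The blade is parallel to the slot and above it: blade mid-edge at (350,283), slot centre at (357,372). I'll lower it in.

{"fn": "play_rows", "kwargs": {
  "series": [
    [[-0.06, 0.03, 0.3], [0, 0, -0.1], 10],
    [[-0.06, 0.03, 0.6], [0, 0, -0.1], 10],
    [[-0.06, 0.03, 0.7], [0, 0, -0.1], 10],
    [[-0.06, 0.03, 0.75], [0, 0, -0.1], 10],
    [[-0.06, 0.03, 0.8], [0, 0, -0.1], 10]
  ]
}}

```text
time: 5.27
tool_pos: [0.6528, 0.166, 0.1185]
eef_rot: [3.141, -0.001, -2.078]
force: [-0.1, -0.3, -1.5]
grip_width: 0.0233
```

{"fn": "play_rows", "kwargs": {
  "series": [
    [[0, 0, 0.05], [0, 0, 0], 10],
    [[0, 0, 0.1], [0, 0, 0], 10],
    [[0, 0, 0.15], [0, 0, 0], 10],
    [[0, 0, 0.15], [0, 0, 0], 10]
  ]
}}

```text
time: 5.6
tool_pos: [0.653, 0.166, 0.113]
eef_rot: [3.141, -0.0, -2.078]
force: [-0.0, 0.7, -0.7]
grip_width: 0.0234
```

Run:
```python
from h import *
to([.653,.166,.112],170)
a=cam('side');cv2.imwrite('pics/k4.png',cv2.resize(a['frame'][180:310,150:300],None,fx=5,fy=4.6,interpolation=cv2.INTER_CUBIC))
```

```text
t 5.60 pos [0.653 0.166 0.113] yaw -119.1 F [-0.   0.7 -0.7] Tq [ 0.01 -0.04  0.02] w 0.0234
shift [ 0.001 -0.001  0.025] turn [ 2.0000e-03 -3.0000e-03  1.4188e+01]
```

View pics/k4.png

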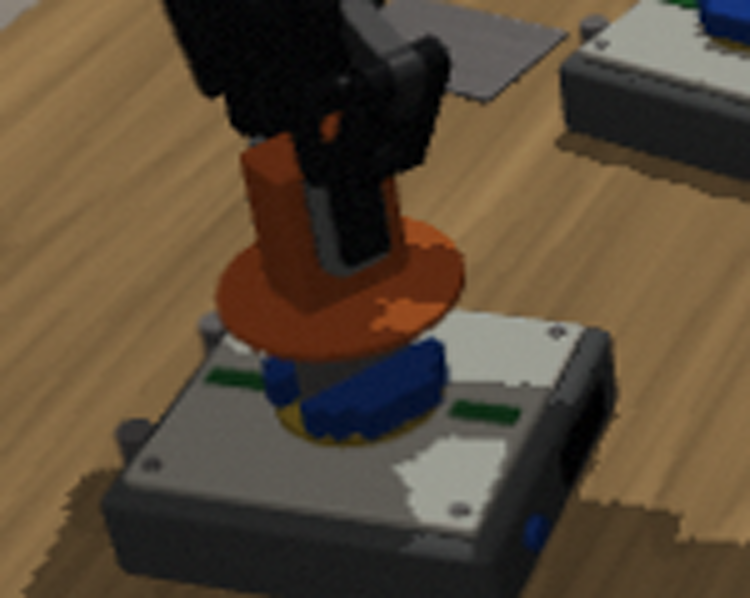

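The blade sits between the two blue lobes, at (340,375). Now I'll turn it clockwise.

{"fn": "play_rows", "kwargs": {
  "series": [
    [[0, 0, 0], [0, 0, 1], 10],
    [[0, 0, 0], [0, 0, 2], 10],
    [[0, 0, 0], [0, 0, 3], 10],
    [[0, 0, 0], [0, 0, 4], 10],
    [[0, 0, 0], [0, 0, 5], 10]
  ]
}}

```text
time: 6.07
tool_pos: [0.6537, 0.1654, 0.1137]
eef_rot: [-3.14, 0.001, -2.519]
force: [2.6, -1.8, -2.6]
grip_width: 0.0231
```

{"fn": "play_rows", "kwargs": {
  "series": [
    [[0, 0, 0], [0, 0, 1], 10],
    [[0, 0, 0], [0, 0, 2], 10],
    [[0, 0, 0], [0, 0, 3], 10],
    [[0, 0, 0], [0, 0, 4], 10],
    [[0, 0, 0], [0, 0, 5], 10]
  ]
}}

```text
time: 6.48
tool_pos: [0.6536, 0.1652, 0.1137]
eef_rot: [-3.14, 0.001, -2.956]
force: [1.8, -3.5, -2.2]
grip_width: 0.0234
```

{"fn": "play_rows", "kwargs": {
  "series": [
    [[0, 0, 0], [0, 0, 0.8], 10],
    [[0, 0, 0], [0, 0, 1.6], 10],
    [[0, 0, 0], [0, 0, 2.4], 10],
    [[0, 0, 0], [0, 0, 3], 10],
    [[0, 0, 0], [0, 0, 3], 10]
  ]
}}

```text
time: 6.9
tool_pos: [0.6536, 0.1652, 0.1137]
eef_rot: [-3.141, 0.002, 3.068]
force: [1.6, -3.4, -1.8]
grip_width: 0.0233
```

Run:
```python
from h import *
to([.653,.166,.112],170)
a=cam('side');cv2.imwrite('pics/k5.png',cv2.resize(a['frame'][180:310,150:300],None,fx=5,fy=4.6,interpolation=cv2.INTER_CUBIC))
```

```text
t 6.90 pos [0.6536 0.1652 0.1137] yaw 175.8 F [ 1.6 -3.4 -1.8] Tq [-0.74 -0.42  0.03] w 0.0233
shift [0.016 0.018 0.042] turn [-0.011  0.019  1.16 ]
```

View pics/k5.png

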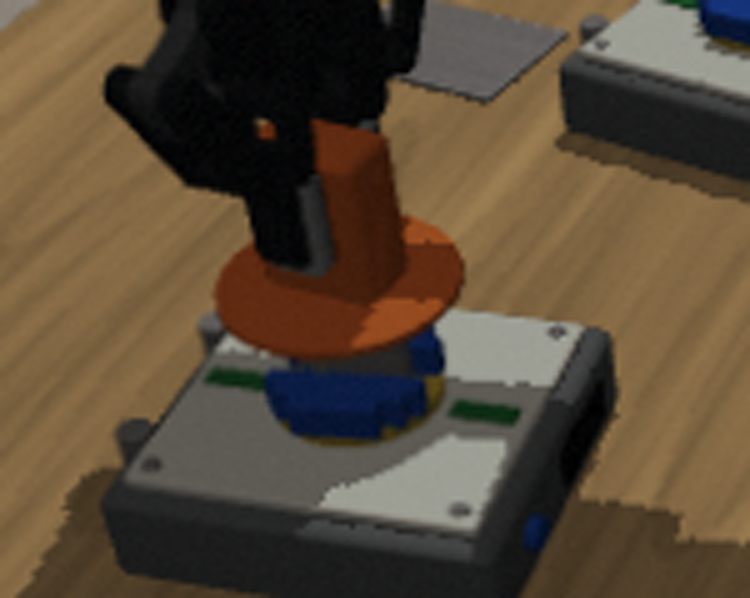

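The screw has turned with the key and is close to the marks. I'll creep onto the stop.

{"fn": "play_rows", "kwargs": {
  "series": [
    [[0, 0, 0], [0, 0, 0.4], 10],
    [[0, 0, 0], [0, 0, 0.8], 10],
    [[0, 0, 0], [0, 0, 1.2], 10],
    [[0, 0, 0], [0, 0, 1.2], 10]
  ]
}}

```text
time: 7.28
tool_pos: [0.6535, 0.1653, 0.1137]
eef_rot: [-3.141, 0.001, 2.966]
force: [1.9, -4.1, -0.2]
grip_width: 0.023
```

```bash
python3 -c "
from h import *
to([.653,.166,.112],166)"
```

```text
t 7.28 pos [0.6535 0.1653 0.1137] yaw 169.9 F [ 1.9 -4.1 -0.2] Tq [-1.03 -0.47  0.02] w 0.0230
shift [0.016 0.016 0.042] turn [-0.01   0.017  0.787]
```

{"fn": "play_rows", "kwargs": {
  "series": [
    [[0, 0, 0], [0, 0, 0.4], 10],
    [[0, 0, 0], [0, 0, 0.8], 10],
    [[0, 0, 0], [0, 0, 0.8], 10]
  ]
}}

```text
time: 7.53
tool_pos: [0.6535, 0.1651, 0.1137]
eef_rot: [-3.14, 0.002, 2.897]
force: [1.5, -4.7, -2.0]
grip_width: 0.0232
```

Run:
```python
from h import *
to([.653,.166,.112],166)
a=cam('side');cv2.imwrite('pics/k6.png',cv2.resize(a['frame'][180:310,150:300],None,fx=5,fy=4.6,interpolation=cv2.INTER_CUBIC))
```

```text
t 7.53 pos [0.6535 0.1651 0.1137] yaw 166.0 F [ 1.5 -4.7 -2. ] Tq [-1.25 -0.53  0.52] w 0.0232
shift [0.017 0.018 0.042] turn [-0.015  0.018 -0.   ]
```

View pics/k6.png

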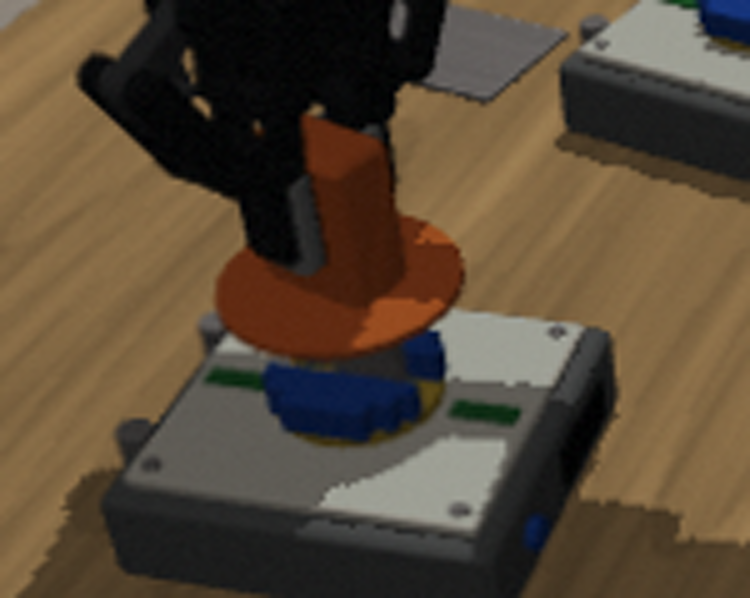

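The z moment rose from about 0 to 0.5 N m, and the slot lines up with the green marks at (235,378) and (485,412), so the screw is on its stop. I'll ease the key back inside its free play and lift.

{"fn": "play_rows", "kwargs": {
  "series": [
    [[0, 0, 0], [0, 0, -1], 10],
    [[0, 0, 0], [0, 0, -2], 10],
    [[0, 0, 0], [0, 0, -3], 10],
    [[0, 0, 0], [0, 0, -3], 10]
  ]
}}

```text
time: 7.92
tool_pos: [0.6528, 0.1667, 0.1133]
eef_rot: [3.14, -0.001, -3.119]
force: [-0.5, 1.2, -1.9]
grip_width: 0.0233
```

{"fn": "play_rows", "kwargs": {
  "series": [
    [[0, 0, -0.3], [0, 0, 0], 10],
    [[0, 0, -0.7], [0, 0, 0], 10],
    [[0, 0, -1.2], [0, 0, 0], 10],
    [[0, 0, -1.4], [0, 0, 0], 10],
    [[0, 0, -1.4], [0, 0, 0], 10]
  ]
}}

```text
time: 8.33
tool_pos: [0.6542, 0.1666, 0.1733]
eef_rot: [3.14, 0.006, -3.126]
force: [-0.3, 0.6, -0.8]
grip_width: 0.0231
```

```bash
python3 -c "
from h import *
to([.441,-.0466,.170],178)"
```

```text
t 8.33 pos [0.6542 0.1666 0.1733] yaw -179.1 F [-0.3  0.6 -0.8] Tq [0.06 0.04 0.  ] w 0.0231
shift [ 5.413 -5.246  0.043] turn [0.019 0.068 0.579]
```

{"fn": "play_rows", "kwargs": {
  "series": [
    [[0.6, -0.6, 0], [0, 0, 0.3], 10],
    [[1.3, -1.25, 0], [0, 0, 0.6], 10],
    [[2, -1.95, 0], [0, 0, 0.6], 10],
    [[2.7, -2.6, 0], [0, 0, 0.6], 10],
    [[3.3, -3.2, 0], [0, 0, 0.6], 10]
  ]
}}

```text
time: 8.75
tool_pos: [0.5209, 0.0349, 0.168]
eef_rot: [3.142, -0.002, 3.105]
force: [-0.1, -0.4, -0.5]
grip_width: 0.0234
```

{"fn": "play_rows", "kwargs": {
  "series": [
    [[0.6, -0.6, 0], [0, 0, 0], 10],
    [[1.2, -1.15, 0], [0, 0, 0], 10],
    [[1.7, -1.65, 0], [0, 0, 0], 10],
    [[2, -2, 0], [0, 0, 0], 10],
    [[2, -2, 0], [0, 0, 0], 10]
  ]
}}

```text
time: 9.17
tool_pos: [0.4383, -0.0429, 0.1686]
eef_rot: [-3.141, -0.001, 3.102]
force: [-0.0, -0.3, -1.7]
grip_width: 0.0235
```

{"fn": "play_rows", "kwargs": {
  "series": [
    [[0, 0, 0], [0, 0, 0], 10],
    [[0, 0, 0], [0, 0, 0], 10]
  ]
}}

```text
time: 9.33
tool_pos: [0.4405, -0.0408, 0.169]
eef_rot: [3.141, -0.0, 3.105]
force: [-0.1, -0.6, -1.0]
grip_width: 0.023
```

```bash
python3 -c "
from h import *
to([.441,-.0466,.125],178)"
```

```text
t 9.33 pos [ 0.4405 -0.0408  0.169 ] yaw 177.9 F [-0.1 -0.6 -1. ] Tq [ 0.01  0.   -0.02] w 0.0230
shift [-0.018 -0.145  1.099] turn [ 0.006 -0.002 -0.016]
```

{"fn": "play_rows", "kwargs": {
  "series": [
    [[-0.02, -0.145, 0.4], [0, 0, 0], 10],
    [[-0.02, -0.145, 0.8], [0, 0, 0], 10],
    [[-0.02, -0.145, 1.1], [0, 0, 0], 10],
    [[-0.02, -0.145, 1.1], [0, 0, 0], 10],
    [[-0.02, -0.145, 1.1], [0, 0, 0], 10]
  ]
}}

```text
time: 9.75
tool_pos: [0.4409, -0.0463, 0.1248]
eef_rot: [3.141, -0.002, 3.107]
force: [-0.3, -0.1, -0.9]
grip_width: 0.0229
```

```bash
python3 -c "
from h import *
to([.441,-.0466,.065],178)"
```

```text
t 9.75 pos [ 0.4409 -0.0463  0.1248] yaw 178.0 F [-0.3 -0.1 -0.9] Tq [ 0.04 -0.05 -0.01] w 0.0229
shift [-0.004 -0.008  1.494] turn [ 0.006 -0.02  -0.002]
```

{"fn": "play_rows", "kwargs": {
  "series": [
    [[0, 0, 0.3], [0, 0, 0], 10],
    [[0, 0, 0.6], [0, 0, 0], 10],
    [[0, 0, 0.8], [0, 0, 0], 10],
    [[0, 0, 1], [0, 0, 0], 10],
    [[0, 0, 1.1], [0, 0, 0], 10]
  ]
}}

```text
time: 10.17
tool_pos: [0.441, -0.0468, 0.0808]
eef_rot: [3.141, -0.0, 3.106]
force: [-0.4, -0.1, -1.6]
grip_width: 0.0234
```

{"fn": "play_rows", "kwargs": {
  "series": [
    [[0, 0, 0.1], [0, 0, 0], 10],
    [[0, 0, 0.2], [0, 0, 0], 10],
    [[0, 0, 0.3], [0, 0, 0], 10],
    [[0, 0, 0.35], [0, 0, 0], 10],
    [[0, 0, 0.35], [0, 0, 0], 10]
  ]
}}

```text
time: 10.58
tool_pos: [0.4408, -0.0469, 0.0669]
eef_rot: [3.141, -0.0, 3.106]
force: [0.1, -0.3, -1.4]
grip_width: 0.023
```

Run:
```python
from h import *
to([.441,-.0466,.065],178)
a=cam('side');cv2.imwrite('pics/k7.png',cv2.resize(a['frame'][140:270,320:450],None,fx=4.6,fy=4.6,interpolation=cv2.INTER_CUBIC))
```

```text
t 10.58 pos [ 0.4408 -0.0469  0.0669] yaw 177.9 F [ 0.1 -0.3 -1.4] Tq [-0.03 -0.    0.08] w 0.0230
shift [-0.005  0.009  0.048] turn [ 0.002 -0.006 -0.012]
```

View pics/k7.png

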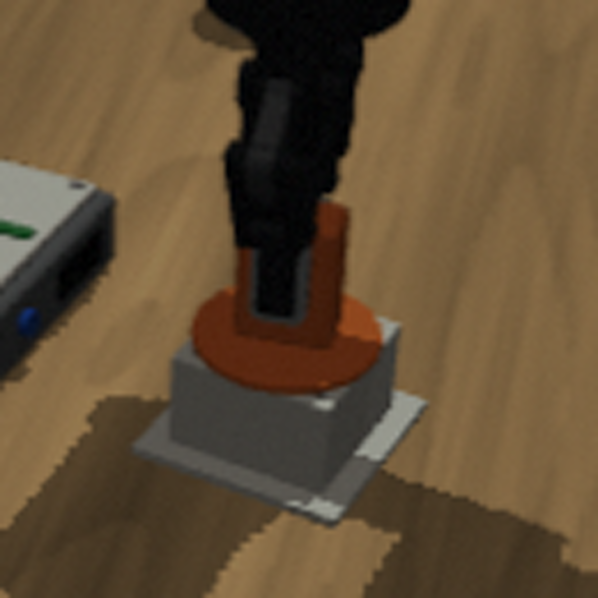

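The key is in its holder, with its collar at (287,335) hovering just above the rim. I'll lower it the last 2–3 mm until contact, release, and retreat.

{"fn": "play_rows", "kwargs": {
  "series": [
    [[0, 0, 0.03], [0, 0, 0], 10],
    [[0, 0, 0.06], [0, 0, 0], 10],
    [[0, 0, 0.07], [0, 0, 0], 10],
    [[0, 0, 0.07], [0, 0, 0], 10]
  ]
}}

```text
time: 10.97
tool_pos: [0.4409, -0.047, 0.0644]
eef_rot: [3.141, -0.0, 3.106]
force: [0.1, 0.0, -1.0]
grip_width: 0.0232
```

{"fn": "play_rows", "kwargs": {
  "series": [
    [[0, 0, 0], [0, 0, 0], 85],
    [[0, 0, 0], [0, 0, 0], 85],
    [[0, 0, 0], [0, 0, 0], 85],
    [[0, 0, 0], [0, 0, 0], 85],
    [[0, 0, 0], [0, 0, 0], 85]
  ]
}}

```text
time: 11.38
tool_pos: [0.441, -0.047, 0.0646]
eef_rot: [3.142, 0.0, 3.106]
force: [0.2, -0.3, 0.0]
grip_width: 0.0817
```

{"fn": "play_rows", "kwargs": {
  "series": [
    [[0, 0, 0], [0, 0, 0], 85],
    [[0, 0, 0], [0, 0, 0], 85],
    [[0, 0, 0], [0, 0, 0], 85],
    [[0, 0, 0], [0, 0, 0], 85]
  ]
}}

```text
time: 11.72
tool_pos: [0.4409, -0.0469, 0.0645]
eef_rot: [3.141, 0.0, 3.106]
force: [0.3, -0.0, -0.6]
grip_width: 0.0852
```

```bash
python3 -c "
from h import *
to([.441,-.0466,.215],178)"
```

```text
t 11.72 pos [ 0.4409 -0.0469  0.0645] yaw 177.9 F [ 0.3 -0.  -0.6] Tq [-0.02 -0.04 -0.02] w 0.0852
shift [-1.000e-03  9.000e-03 -3.763e+00] turn [ 0.001  0.001 -0.012]
```

{"fn": "play_rows", "kwargs": {
  "series": [
    [[0, 0, -0.6], [0, 0, 0], 85],
    [[0, 0, -1.5], [0, 0, 0], 85],
    [[0, 0, -2.4], [0, 0, 0], 85],
    [[0, 0, -3.3], [0, 0, 0], 85],
    [[0, 0, -3.8], [0, 0, 0], 85]
  ]
}}

```text
time: 12.13
tool_pos: [0.4419, -0.0471, 0.2211]
eef_rot: [-3.141, 0.006, 3.106]
force: [0.5, -0.7, 1.5]
grip_width: 0.0854
```

{"fn": "play_rows", "kwargs": {
  "series": [
    [[0.3, 0.8, 0], [0, 0, 0], 85],
    [[0.6, 1.6, 0], [0, 0, 0], 85],
    [[0.9, 2.5, 0], [0, 0, 0], 85],
    [[1.3, 3.4, 0], [0, 0, 0], 85],
    [[1.6, 4.2, 0], [0, 0, 0], 85]
  ]
}}

```text
time: 12.55
tool_pos: [0.3819, 0.1249, 0.2166]
eef_rot: [3.141, 0.0, 3.106]
force: [0.8, 0.1, -0.1]
grip_width: 0.0848
```

{"fn": "play_rows", "kwargs": {
  "series": [
    [[0.3, 0.8, 0], [0, 0, 0], 85],
    [[0.6, 1.6, 0], [0, 0, 0], 85],
    [[0.9, 2.5, 0], [0, 0, 0], 85],
    [[1.3, 3.4, 0], [0, 0, 0], 85],
    [[1.3, 3.4, 0], [0, 0, 0], 85]
  ]
}}

```text
time: 12.97
tool_pos: [0.3332, 0.2657, 0.2165]
eef_rot: [3.14, -0.001, 3.113]
force: [-0.1, -0.2, 0.4]
grip_width: 0.085
```

{"fn": "play_rows", "kwargs": {
  "series": [
    [[0, 0, 0], [0, 0, 0], 85],
    [[0, 0, 0], [0, 0, 0], 85],
    [[0, 0, 0], [0, 0, 0], 85]
  ]
}}

```text
time: 13.22
tool_pos: [0.3364, 0.2601, 0.2165]
eef_rot: [-3.141, 0.0, 3.104]
force: [-0.1, 0.1, 0.0]
grip_width: 0.085
```

Run:
```python
from h import *
to([.441,-.0466,.215],178)
t=cam('top')
hsv=cv2.cvtColor(t['frame'],cv2.COLOR_BGR2HSV)
def blob(n,lo,hi,x,y,w,h,z):
    m=cv2.inRange(hsv,lo,hi)[y:y+h,x:x+w];p=np.argwhere(m)[:,::-1]+[x,y]
    if len(p)<5: print(n,'none');return
    W=np.array([atz(t,q,z)[:2] for q in p]);e=np.linalg.svd(W-W.mean(0),full_matrices=False)[2][0]
    print(n,len(p),W.mean(0).round(4),np.degrees(np.arctan2(e[1],e[0]))%180)
for x,y,w in((195,130,60),(335,150,55)):
    blob('slot',(22,150,110),(34,255,255),x,y,w,58,.051)
    blob('green',(40,100,40),(80,255,255),x,y,w,58,.051)
c=lambda f,x,y:cv2.resize(f[y:y+66,x:x+66],None,fx=6,fy=6,interpolation=cv2.INTER_CUBIC)
cv2.imwrite('pics/end.png',np.hstack([c(t['frame'],190,125),c(t['frame'],302,235)]))
```

```text
t 13.22 pos [0.3364 0.2601 0.2165] yaw 177.9 F [-0.1  0.1  0. ] Tq [-0.02 -0.01 -0.01] w 0.0850
shift [-2.901 -7.565  0.039] turn [-0.002  0.001 -0.029]
slot 157 [0.6524 0.1658] 6.67765207260706
green 63 [0.6498 0.1637] 5.412819281568545
slot 155 [ 0.6105 -0.1048] 169.0996686131182
green 57 [ 0.6107 -0.104 ] 169.06869502102288
```

View pics/end.png

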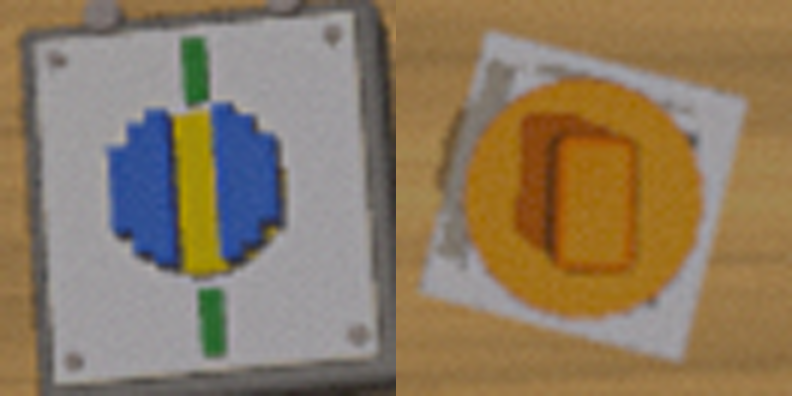

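The slot at (195,195) is in line with the green marks (6.7° against 5.4°), and the other screw hasn't moved. The key's grip top at (597,204) is within about 2 mm of where it began, and the robot is clear of everything.

```bash
python3 -c "
from station import arm
print(arm.hand_in())"
```

```text
the job is handed in; nothing more can be done
None
```

I closed the open screw on the left pump with the slot key, stood the key back upright in its holder, and handed the job in at about 13 s of the 51 s allowed. No verdict was reported.

Last checks, from the final top picture unless noted:
- **Open screw:** its slot reads 6.7° against 5.4° for its green marks, so it is within about 1.3° of closed. While turning, the wrist moment rose to about 0.5 N m, which I took as the hard stop.
- **Other screw:** unchanged, 169.1° for both slot and marks.
- **Key:** within about 2 mm of where it started, upright with its collar on the rim.
- **Robot:** open and clear of everything, with wrist force near 0 N.

**Disagreement:** the two cameras differed by about 6 mm in the key's y position at the start. I aimed between them, and the grasp and the return both worked.

I viewed 11 pictures, one over the budget.

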